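# Raise the lane's barrier arm and push the jar through

## Robot

A 6-joint arm with a two-finger parallel gripper is mounted at the origin on a cart in front of the work surface, level with it; the furniture and walls round the work are solid. World frame = base frame: x ahead of the robot, y to its left, z up, the work surface at z = 0. Lengths are in m, angles in rad, forces in N, time in s.
With the tool pointing down it reaches from about 0.35 to 0.85 m from the base axis. Payload 8.1 kg.
Tool frame: the origin (TCP) lies between the finger pads; the fingertips stand 11 mm ahead of it and the grasp point (between the pads) lies 8 mm behind it (robot.tips_ahead is the distance from the TCP to the fingertips, in m); z points along the fingers, y is the line along which they close (so a half turn about z gives the same grasp; the last joint's range is limited). The gripper opens to 93 mm and grips with 3 to 60 N. Pads are 15 mm wide; open, the fingers measure 128 mm over their backs; the gripper's body (75 mm by 188 mm) begins 65 mm behind the grasp point.
Start: joints at [-1.191, 0.13, 1.488, -0, 1.523, -0.085], TCP at [0.269, -0.536, 0.23] pointing down, gripper open.
Joint ranges: [-2.96, 2.96], [-0.89, 2.26], [0.02, 2.5], [-1.34, 4.48], [0, 2.73], [-2.66, 2.66]. Speed limits (rad/s): [2.39, 2.39, 2.79, 3.14, 3.14, 3.14].

## Interface

Orientations are given as a rotation vector (axis times angle).
In Python, from plant import robot gives the robot as it stands. The module is installed in compiled form; this text tells all that it offers.
- The arm moves only by the tool move_arm, never from a script. Its argument "deltas" is one flat list of numbers, 7 for each row, row after row: the shift along the tool's x, y, z in m, then the turn, a rotation vector about the tool's x, y, z in rad, then the opening, from 0 (shut) to 1 (fully open). A call has 1 to 12 rows; each row is the pose to reach, as a shift and turn from the pose commanded when the call began, along the tool's axes at that moment; what a row does not reach only later rows make up. A row lasts 1/8 s, in which the tool goes at most 62.5 mm and 10.7 degrees, less where a joint would pass 70% of its speed; a pose out of reach is approached as far as the arm can. A call with a gripper value outside its range is refused whole. The fingers move at their own pace and stop on an object; "squeeze" is the grip in N (left out, the last holds). Time passes only in rows, so rows that repeat a pose let the fingers close. It gives the time, the measured TCP pose, the force, the opening and the grip force at its end, in the units of the state.
- robot.read_state(): the state, without advancing time (a new reading comes with each control period).
- robot.read_camera(name): name is "side" or "top" or "wrist"; returns (picture, depth): 400x640x3 uint8, red, green, blue; 400x640 float32, m along the optical axis (not along the pixel's ray), 0 where there is no reading.
- robot.camera_model(name): a dict with "K" (3x3 intrinsics, pixels), "k1" (the pictures are not rectified: a ray, as slopes to the right and down, at radius r is drawn at 1 + k1 r^2 times it, then the intrinsics apply), "R" (3x3) and "t" (3): a world point X has camera coordinates R X + t; the wrist camera has in their place "tool_from_camera" (4x4, takes a point from camera to tool coordinates, whose origin is the TCP and whose axes are the flange's). Camera axes: x right, y down, z forward; pixel columns grow to the right and rows downward; lengths in m; the calibration is good to about 2 mm. A picture is of the moment at which its call begins: read the wrist's pose just before it. camera_model takes no time and is no camera call.
- robot.close_job(): hands the job in; it is judged then, once.
Trained networks look in the newest picture that a camera, given by its name, has taken for a name from the list of things; names that differ only in an ending like _2 or _b are one class to them, and where a whole thing is asked for, a point or a joint stands for the part that bears it (a point fixed in the world has none). Each returns a list of dicts, best first, with "confidence" (0 to 1); they miss things now and then, are a little off and sometimes report something else, mostly with a low value. They report only what shows in the picture. A call takes as long as a camera call. They do not tell look-alikes from the thing itself.
- robot.recognise(camera, label): "uv" ([column, row] in pixels, amid what is visible of it).
The state is a dict: "t": time; "q": joint angles; "dq": joint speeds; "joint_torque": joint torques, N m; "tool_pos": TCP position; "orientation": TCP orientation; "force": force on the tool from outside, world axes, zero at the start; "wrist_torque": the same for the moment, N m; "opening": finger opening in m; "gripper_force": force on a finger pad.
Only numpy, scipy, OpenCV 4.12 (cv2) and the standard library are available. Lean on these libraries where they do the work, as an engineer would, in place of code of your own. Each camera call takes 0.05 s, during which the arm holds its last target. There are 200 camera calls.

## Task

Push the counterweighted barrier arm of the jar lane up past its balance point, so that it stays raised by itself when you let go of it. Then push the jar that stands between the rails through the open gate until it rests against the end stop. Only push: never lift or tip the jar, leave the arm raised and the jar upright, and do not disturb the other jar, the cup and the vial beside the lane.

Things in the scene. Friction and masses are not known exactly. Their poses are not given: they have to be found in the camera images.
- lane: Jar lane, fixed to the worktop: grey plate 5 mm thick, 260 x 105 mm, two aluminium rails. Origin at worktop level midway between the rails, under the lowered barrier arm (gate line). x: the way the jar is to go (ahead, turned 0.25 to 0.85 rad to the robot's right), y left, z up. Rails at y +-38 mm, 10 mm thick, 66 mm clear between, tops 25 mm above the worktop, x -150 to 100 mm.
- end_stop (a point): Middle of the rubber face of the lane's end stop (a plate across the lane, 50 mm high), 30 mm above the worktop, at lane x = 85 mm, y = 0.
- rest_post (a point): Top of the slim rest post right of the lane that the lowered arm lies on: lane y = -47.5 mm, 80 mm above the worktop. The post is 12 mm (x) by 10 mm (y), its head 24 mm (x).
- gate_pivot (a point): Pivot of the barrier arm: a fixed point at lane x = 0, y = 115 mm, 88 mm above the worktop. The arm turns about a line through it along the lane's x. It is carried by a grey post left of the lane, 44 mm (x) by 26 mm (y), 104 mm high.
- gate_tip (a point): Free end of the barrier arm, on its axis; moves with it. The arm is a round bar 15 mm thick (17 mm over the last 18 mm, a black rubber cap), 215 mm from pivot to free end. Lowered, it lies level across the lane, pointing to lane -y, axis 88 mm above the worktop (free end at lane y = -100 mm); its last 47 mm stick out past the rest post with clear space below and beyond.
- gate (a joint): Angle of the barrier arm: 0 lowered and level, growing as its free end rises; 1.57 upright; 1.85 at its upper stop, leaning away from the lane. A counterweight above the pivot turns with it: below about 0.87 rad it falls back shut, beyond that it tips on by itself to the upper stop and stays. 0.4 to 0.8 N upward at the free end starts it; lightly damped hinge.
- jar_mid (a point): Middle, 52 mm above its underside, of the loose closed staining jar with white cap and pink contents: 104 mm high, foot 55 mm across up to 27 mm, body 48 mm across, cap 52 mm; 0.11 to 0.22 kg. z: up along the jar. It stands on the plate between the rails, 65 to 85 mm before the gate line; against the end stop its middle is about 57 mm past that line.
- green_jar: Bystander: a like jar with a green cap, 56 x 56 x 104 mm, loose on the worktop left of the lane; origin at the centre of its underside.
- cup: Bystander: lidded specimen cup, 64 x 64 x 68 mm, loose on the worktop left of the lane; origin at the centre of its underside.
- vial: Bystander: white-capped pill vial, 34 x 34 x 72 mm, loose on the worktop right of the lane near its far end; origin at the centre of its underside.
There are look-alikes about, which are no part of the job. What is shaped like the part that bears jar_mid but yellow is not meant.

How it is judged:
By the outcome, as a careful person would: the job done as asked, in the order asked, and still so for the second after the job is handed in, with the robot touching nothing.
It also fails if it takes over 58 s, if anything falls off the work surface, if the arm or the gripper's body presses on something with over 40 N, if the wrist force passes 120 N, or if a joint passes its speed limit or range.

## Working session

There is one attempt and no reset: what is moved stays moved. The work goes in short steps, Python scripts to look and compute and a tool call to move; the robot and the scene stay as the last step left them, time stands still between calls to the robot, and variables do not carry over. Pictures are saved under pics/ and viewed, at most 10 in all, crops included, and the job is handed in when it is done.

Besides the shell and the picture viewer there is one more tool, called after "Emit:" by a JSON object that holds its "api" and its "payload", one argument or row to a line. move_arm: Moves the arm, as the interface text tells. Its arguments: {"type":"object","properties":{"deltas":{"type":"array","items":{"type":"number"}},"squeeze":{"type":"number"}},"required":["deltas"]}

```bash
mkdir -p pics
cat > h.py <<'E'
import numpy as np, cv2
from plant import robot
from scipy.spatial.transform import Rotation as Ro
def shot(n,f=None):
    s=robot.read_state(); p,d=robot.read_camera(n)
    if f: cv2.imwrite('pics/'+f,p[:,:,::-1])
    return s,p,d
def world(n,uv,z,s=None):
    m=robot.camera_model(n);K=m['K'];uv=np.atleast_2d(uv).astype(float)
    a=cv2.undistortPoints(uv[:,None],np.array(K),np.array([m['k1'],0,0,0.]))[:,0]
    P=np.c_[a,np.ones(len(a))]*np.atleast_1d(z)[:,None]
    if n=='wrist':
        T=np.array(m['tool_from_camera']);P=P@T[:3,:3].T+T[:3,3]
        return Ro.from_rotvec(s['orientation']).apply(P)+s['tool_pos']
    return (P-m['t'])@np.array(m['R'])
E
python3 - <<'E'
from h import *
for n in('top','side'):
    s,p,d=shot(n,n+'0.png')
    np.save(n+'0.npy',d)
    for l in('jar_mid','gate_tip','green_jar','cup','vial','lane'):
        for r in robot.recognise(n,l)[:3]:
            u=np.round(r['uv']).astype(int);z=d[u[1],u[0]]
            print(n,l,r['confidence'],u,world(n,u,z)[0].round(3))
print(s)
E
```

```text
top jar_mid 0.83 [335 237] [0.491 0.038 0.105]
top jar_mid 0.73 [278 260] [0.411 0.178 0.105]
top jar_mid 0.71 [427 276] [ 0.42  -0.212  0.106]
top gate_tip 0.69 [341 207] [0.576 0.032 0.095]
top green_jar 0.56 [321 148] [0.734 0.107 0.103]
top cup 0.9 [277 197] [0.589 0.213 0.064]
top vial 0.53 [409 208] [ 0.604 -0.156  0.071]
top lane 0.58 [340 219] [0.561 0.029 0.007]
side jar_mid 0.77 [290 286] [ 0.419 -0.249  0.073]
side jar_mid 0.61 [290 214] [0.492 0.013 0.085]
side gate_tip 0.67 [320 194] [0.601 0.072 0.094]
side green_jar 0.56 [359 194] [0.738 0.093 0.055]
side cup 0.94 [299 187] [0.569 0.185 0.058]
side vial 0.83 [349 256] [ 0.597 -0.172  0.054]
side vial 0.62 [319 228] [0.583 0.025 0.006]
side lane 0.69 [317 227] [0.576 0.023 0.013]
{'t': 0.35, 'q': array([-1.19138159e+00,  1.30602995e-01,  1.48845612e+00,  2.30377019e-05,
        1.52298784e+00, -8.54041652e-02]), 'dq': array([-0.00158781, -0.00057988, -0.00177696, -0.00053916, -0.00099155,
        0.00039294]), 'joint_torque': array([-9.27148940e-04, -5.58960629e+01, -4.91248584e+01,  7.67249172e-02,
        2.80055188e-02, -1.04859819e-04]), 'tool_pos': array([ 0.26893563, -0.53621302,  0.22937308]), 'orientation': array([-3.05668844e+00, -7.23474629e-01,  6.87620735e-05]), 'force': array([-0.5944202 , -0.48571421, -0.00433768]), 'wrist_torque': array([-0.02556901, -0.00253774, -0.00861241]), 'gripper_force': 0.0, 'opening': 0.09318577491747343}
```

Run:
```python
import cv2
a=cv2.imread('pics/top0.png')[90:310,220:480];cv2.imwrite('pics/topc.png',cv2.resize(a,None,fx=2.7,fy=2.7,interpolation=2))
```

```text
(no output)
```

View pics/topc.png

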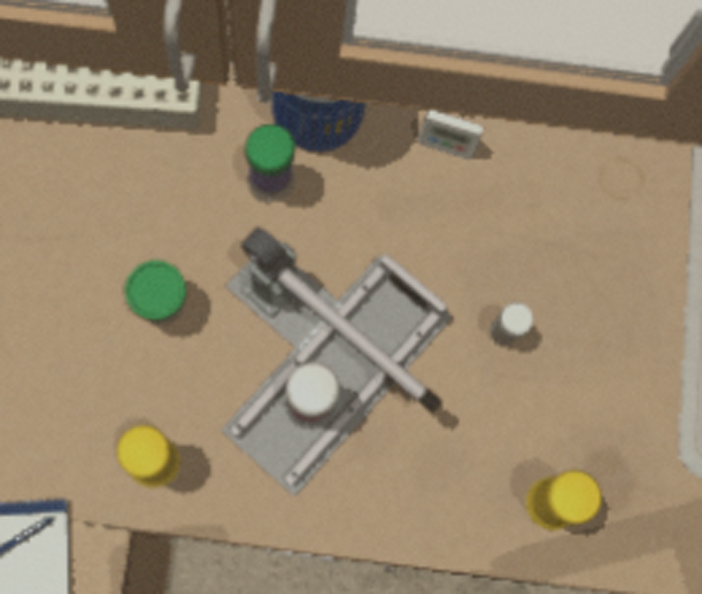

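View pics/side0.png

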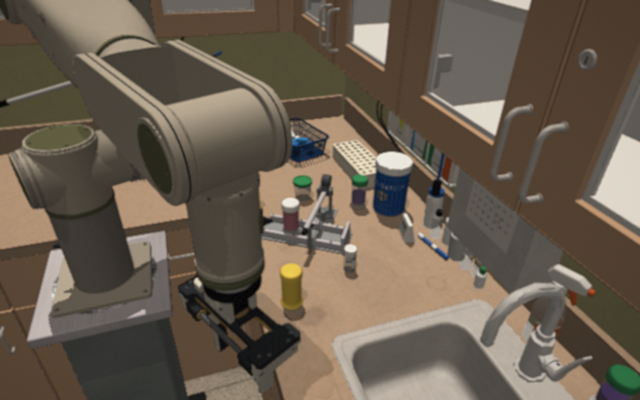

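The top crop shows the lane, running up and to the right, with the white-capped jar at (313,390). The barrier bar goes from the pivot at about (265,250) to the black tip at (434,402), and the vial is at (516,320). The yellow look-alikes are at (146,455) and (573,498). The side view confirms the arm is lowered and the jar upright.

```bash
cat >> h.py <<'E'
def onplane(n,uv,z,s=None):
    a=world(n,uv,np.zeros(len(uv))+.5,s);b=world(n,uv,np.ones(len(uv)),s)
    return a+(b-a)*((np.array(z)-a[:,2])/(b[:,2]-a[:,2]))[:,None]
E
python3 - <<'E'
from h import *
c=np.array([[238,430],[292,480],[383,259],[447,310],[438,404],[283,274],[313,390]])/2.7+[220,90]
P=onplane('top',c,[.025,.025,.025,.025,.088,.088,.109]);print(P.round(3))
L=np.array([[-.15,.038],[-.15,-.038],[.1,.038],[.1,-.038],[0,-.1]])
A=L-L.mean(0);B=P[:5,:2];Bm=B.mean(0);
H=A.T@(B-Bm);th=np.arctan2(H[0,1]-H[1,0],H[0,0]+H[1,1])
R=np.array([[np.cos(th),-np.sin(th)],[np.sin(th),np.cos(th)]])
o=Bm-R@L.mean(0);print('th',th,'o',o);print('res',(L@R.T+o-B).round(3))
print('jar lane',(P[6,:2]-o)@R,'bar',np.array((P[4:6,:2]-o)@R))
g=np.array([[270,145]])/2.7+[220,90]
for n,q in dict(green=[.734,.107],cup=[.589,.213],vial=[.604,-.156],y1=[.411,.178],y2=[.42,-.212]).items():print(n,(np.array(q)-o)@R)
d=np.load('top0.npy')
v,u=np.mgrid[200:265:1,320:400:1];W=world('top',np.c_[u.ravel(),v.ravel()],d[200:265,320:400].ravel())
l=(W[:,:2]-o)@R
for lo,hi,n in((.08,.11,'bar'),):
    k=(W[:,2]>.085)&(W[:,2]<.11)&(abs(l[:,0])<.03);print(n,np.polyfit(l[k,1],l[k,0],1),l[k].min(0),l[k].max(0))
k=(W[:,2]>.098)&(l[:,0]<-.035);print('cap',l[k].mean(0),(l[k].max(0)+l[k].min(0))/2)
E
```

```text
[[ 0.46   0.108  0.025]
 [ 0.416  0.046  0.025]
 [ 0.663 -0.022  0.025]
 [ 0.616 -0.096  0.025]
 [ 0.503 -0.089  0.088]
 [ 0.616  0.081  0.088]
 [ 0.498  0.037  0.109]]
th -0.5911789539022018 o [ 0.55917638 -0.00504434]
res [[-0.004  0.002]
 [-0.002  0.001]
 [ 0.    -0.008]
 [ 0.005  0.003]
 [ 0.     0.   ]]
jar lane [-0.07429846  0.00026227] bar [[ 3.79804023e-05 -1.00573215e-01]
 [-1.26532469e-03  1.03114047e-01]]
green [0.08270646 0.19046489]
cup [-0.09676282  0.19766067]
vial [ 0.12135001 -0.10035409]
y1 [-0.22504649  0.06939415]
y2 [-2.11224086e-04 -2.49400612e-01]
bar [ 0.00360846 -0.00432064] [-0.01235845 -0.10103645] [0.00458242 0.07399386]
cap [-0.08530562 -0.00378944] [-0.14121611 -0.03167583]
```

```bash
cat >> h.py <<'E'
TH=-.591;O=np.array([.559,-.005])
def pose(x,y,z,t,roll=0):
    "fingertip at lane x,y,z; tool tilted t deg forward from down; roll about tool z deg (0: tool y in the lane's xz plane)"
    c,s=np.cos(TH),np.sin(TH);Lr=np.array([[c,-s,0],[s,c,0],[0,0,1]])
    t=np.radians(t);ax=np.array([0,1,0.]);az=np.array([np.sin(t),0,-np.cos(t)]);ay=np.cross(az,ax)
    M=Ro.from_matrix(Lr@np.c_[ax,ay,az])*Ro.from_euler('z',roll,degrees=True)
    tip=Lr@[x,y,0]+[*O,z]
    return tip-robot.tips_ahead*(Lr@az),M
def deltas(rows,s=None):
    s=s or robot.read_state();R0=Ro.from_rotvec(s['orientation']);p0=s['tool_pos']
    for r in rows:
        p,M=pose(*r);print(r,np.r_[R0.inv().apply(p-p0),(R0.inv()*M).as_rotvec()].round(3).tolist())
def lane():
    s=robot.read_state();M=Ro.from_rotvec(s['orientation']).as_matrix();tip=s['tool_pos']+robot.tips_ahead*M[:,2]
    c,q=np.cos(TH),np.sin(TH);d=tip[:2]-O
    print('t',s['t'],'tip lane',np.round([c*d[0]+q*d[1],-q*d[0]+c*d[1],tip[2]],4),'q',s['q'].round(2),'F',s['force'].round(1),'axis',M[:,2].round(2),'open',s['opening'])
E
python3 - <<'E'
from h import *
print(np.array(robot.camera_model('wrist')['tool_from_camera']).round(3))
deltas([(-.10,-.16,.22,0),(-.10,-.16,.22,45),(-.10,-.085,.2,45),(-.10,-.085,.1,45)])
E
```

```text
[[-0.    -0.954 -0.299  0.084]
 [ 1.    -0.001  0.001 -0.   ]
 [-0.001 -0.299  0.954 -0.156]
 [ 0.     0.     0.     1.   ]]
(-0.1, -0.16, 0.22, 0) [0.309, -0.353, -0.001, 0.0, 0.0, -0.515]
(-0.1, -0.16, 0.22, 45) [0.305, -0.36, 0.002, -0.768, 0.202, -0.488]
(-0.1, -0.085, 0.2, 45) [0.37, -0.397, 0.022, -0.768, 0.202, -0.488]
(-0.1, -0.085, 0.1, 45) [0.37, -0.397, 0.122, -0.768, 0.202, -0.488]
```

Emit:
{"api": "move_arm", "payload": {
  "deltas": [0.309, -0.353, 0, 0, 0, -0.515, 0, 0.309, -0.353, 0, 0, 0, -0.515, 0, 0.309, -0.353, 0, 0, 0, -0.515, 0, 0.309, -0.353, 0, 0, 0, -0.515, 0, 0.309, -0.353, 0, 0, 0, -0.515, 0, 0.309, -0.353, 0, 0, 0, -0.515, 0, 0.309, -0.353, 0, 0, 0, -0.515, 0, 0.309, -0.353, 0, 0, 0, -0.515, 0, 0.305, -0.36, 0.002, -0.768, 0.202, -0.488, 0, 0.305, -0.36, 0.002, -0.768, 0.202, -0.488, 0, 0.305, -0.36, 0.002, -0.768, 0.202, -0.488, 0, 0.305, -0.36, 0.002, -0.768, 0.202, -0.488, 0]
}}

```text
t: 2.2
tool_pos: [0.4375, -0.0601, 0.2239]
orientation: [2.219, 1.153, 0.35]
force: [-1.2, -1.1, -0.5]
opening: 0.0008
gripper_force: 0.0
```

Run:
```python
from h import *
lane()
s,p,d=shot('wrist','w1.png')
deltas([(-.10,-.16,.22,45),(-.10,-.085,.2,45),(-.10,-.085,.1,45),(-.10,-.085,.033,45)])
```

```text
t 2.2 tip lane [-0.0634 -0.1141  0.2153] q [ 0.12 -0.89  2.42 -0.51  1.16  0.84] F [-1.2 -1.1 -0.5] axis [ 0.49 -0.39 -0.78] open 0.000791653427882136
(-0.1, -0.16, 0.22, 45) [-0.052, -0.023, -0.025, -0.106, 0.052, 0.003]
(-0.1, -0.085, 0.2, 45) [0.023, -0.036, -0.013, -0.106, 0.052, 0.003]
(-0.1, -0.085, 0.1, 45) [0.027, -0.099, 0.065, -0.106, 0.052, 0.003]
(-0.1, -0.085, 0.033, 45) [0.03, -0.141, 0.117, -0.106, 0.052, 0.003]
```

View pics/w1.png

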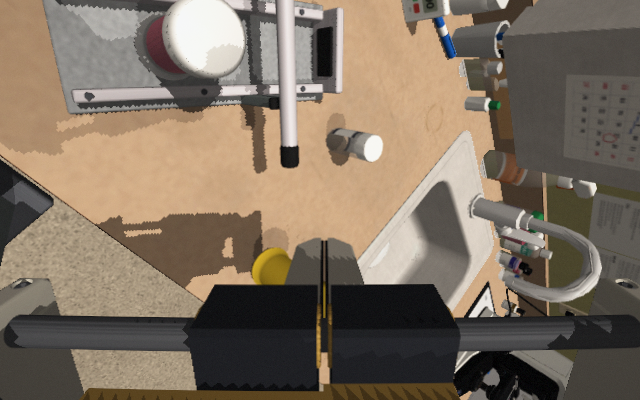

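The wrist view shows the bar tip at (290,166), the white-capped jar at (203,36) and the vial at (360,143). The arm is at the limit of joint 2, so I'll come in from the free end of the bar instead, where the reach is easier.

Run:
```python
from h import *
s=robot.read_state()
P=onplane('wrist',np.array([[290,167],[286,0],[203,36],[343,92],[75,97]]),[.088,.088,.109,.025,.025],s)
c,q=np.cos(TH),np.sin(TH);d=P[:,:2]-O
print('tip,bar,cap,railends',np.c_[c*d[:,0]+q*d[:,1],-q*d[:,0]+c*d[:,1]].round(3).tolist())
deltas([(.012,-.14,.2,42),(.012,-.14,.032,42),(.012,-.085,.032,42)])
```

```text
tip,bar,cap,railends [[-0.004, -0.097], [-0.003, 0.039], [-0.081, 0.007], [0.117, -0.037], [-0.152, -0.031]]
(0.012, -0.14, 0.2, 42) [-0.028, 0.052, 0.06, -0.054, 0.052, 0.002]
(0.012, -0.14, 0.032, 42) [-0.021, -0.054, 0.191, -0.054, 0.052, 0.002]
(0.012, -0.085, 0.032, 42) [0.034, -0.054, 0.188, -0.054, 0.052, 0.002]
```

Emit:
{"api": "move_arm", "payload": {
  "deltas": [-0.028, 0.052, 0.06, -0.054, 0.052, 0.002, 0, -0.028, 0.052, 0.06, -0.054, 0.052, 0.002, 0, -0.028, 0.052, 0.06, -0.054, 0.052, 0.002, 0]
}}

```text
t: 2.62
tool_pos: [0.4824, -0.1301, 0.2092]
orientation: [2.183, 1.158, 0.431]
force: [-1.6, 0.6, -0.4]
opening: 0.0007
gripper_force: 0.0
```

Run:
```python
from h import *
lane()
deltas([(.012,-.14,.2,42),(.012,-.14,.032,42),(.012,-.085,.032,42)])
```

```text
t 2.625 tip lane [ 0.0134 -0.1466  0.2009] q [-0.16 -0.83  2.44 -0.37  0.9   0.57] F [-1.6  0.6 -0.4] axis [ 0.54 -0.37 -0.75] open 0.0007097570050507969
(0.012, -0.14, 0.2, 42) [0.007, -0.002, -0.0, -0.014, 0.006, -0.002]
(0.012, -0.14, 0.032, 42) [0.007, -0.112, 0.126, -0.014, 0.006, -0.002]
(0.012, -0.085, 0.032, 42) [0.062, -0.113, 0.126, -0.014, 0.006, -0.002]
```

Emit:
{"api": "move_arm", "payload": {
  "deltas": [0.007, -0.03, 0.03, -0.014, 0.006, -0.002, 0, 0.007, -0.06, 0.065, -0.014, 0.006, -0.002, 0, 0.007, -0.09, 0.1, -0.014, 0.006, -0.002, 0, 0.007, -0.112, 0.126, -0.014, 0.006, -0.002, 0, 0.007, -0.112, 0.126, -0.014, 0.006, -0.002, 0]
}}

```text
t: 3.25
tool_pos: [0.505, -0.1213, 0.0383]
orientation: [2.18, 1.161, 0.419]
force: [-0.4, -0.7, -0.5]
opening: 0.0004
gripper_force: 0.0
```

Run:
```python
from h import *
lane()
shot('side','s2.png')
import cv2
a=cv2.imread('pics/s2.png')[130:330,200:440];cv2.imwrite('pics/s2c.png',cv2.resize(a,None,fx=3,fy=3,interpolation=2))
rows=[(.012,-.085,.032,42)]
for ph in(0,.15,.3,.45,.6,.75,.9,1.05,1.2):
    r=.2;e=.008*(1-np.cos(ph))
    rows.append((.012,.115-r*np.cos(ph)-.011*np.sin(ph),.042+r*np.sin(ph)+.010*(1-np.cos(ph)),42))
deltas(rows)
```

```text
t 3.25 tip lane [ 0.0272 -0.1268  0.03  ] q [-0.11 -0.36  2.5  -0.77  0.47  1.08] F [-0.4 -0.7 -0.5] axis [ 0.54 -0.38 -0.75] open 0.0003727822106494383
(0.012, -0.085, 0.032, 42) [0.041, -0.012, -0.011, -0.014, 0.012, 0.003]
(0.012, np.float64(-0.085), np.float64(0.042), 42) [0.041, -0.006, -0.019, -0.014, 0.012, 0.003]
(0.012, np.float64(-0.08439803504441805), np.float64(0.07199991571535942), 42) [0.041, 0.014, -0.041, -0.014, 0.012, 0.003]
(0.012, np.float64(-0.07931802009839595), np.float64(0.10155067644101186), 42) [0.046, 0.034, -0.063, -0.014, 0.012, 0.003]
(0.012, np.float64(-0.06987404134575892), np.float64(0.12998863579871928), 42) [0.055, 0.052, -0.085, -0.014, 0.012, 0.003]
(0.012, np.float64(-0.05627819018928107), np.float64(0.1566751385299103), 42) [0.069, 0.07, -0.105, -0.014, 0.012, 0.003]
(0.012, np.float64(-0.038835800135020845), np.float64(0.1810108633159286), 42) [0.086, 0.086, -0.124, -0.014, 0.012, 0.003]
(0.012, np.float64(-0.01793858966003519), np.float64(0.20244928224279007), 42) [0.106, 0.1, -0.14, -0.014, 0.012, 0.003]
(0.012, np.float64(0.005944134940120428), np.float64(0.22050893463988613), 42) [0.13, 0.112, -0.154, -0.014, 0.012, 0.003]
(0.012, np.float64(0.03227601915902578), np.float64(0.23478423964867853), 42) [0.156, 0.122, -0.165, -0.014, 0.012, 0.003]
```

View pics/s2c.png

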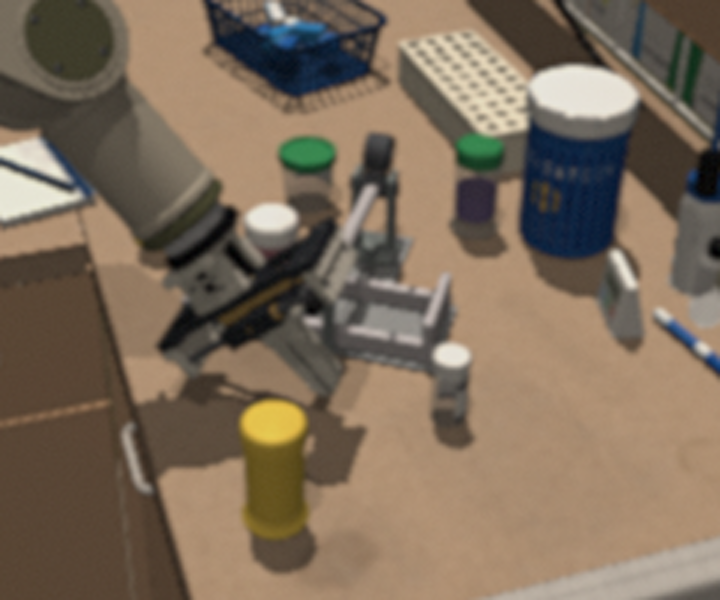

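The side view shows the fingers clear of the bar tip and right of it, with the yellow jar untouched. Joint 3 is at its fold limit, so I'll use a steeper tool.

Run:
```python
from h import *
deltas([(.01,-.13,.05,33),(.008,-.13,.024,33),(.008,-.085,.024,33)])
```

```text
(0.01, -0.13, 0.05, 33) [-0.004, -0.0, -0.025, 0.143, 0.012, 0.002]
(0.008, -0.13, 0.024, 33) [-0.004, -0.019, -0.007, 0.143, 0.012, 0.002]
(0.008, -0.085, 0.024, 33) [0.041, -0.019, -0.008, 0.143, 0.012, 0.002]
```

Emit:
{"api": "move_arm", "payload": {
  "deltas": [-0.004, 0, -0.025, 0.143, 0.012, 0.002, 0, -0.004, 0, -0.025, 0.143, 0.012, 0.002, 0, -0.004, -0.019, -0.007, 0.143, 0.012, 0.002, 0, -0.004, -0.019, -0.007, 0.143, 0.012, 0.002, 0]
}}

```text
t: 3.8
tool_pos: [0.4882, -0.1141, 0.0343]
orientation: [2.302, 1.227, 0.367]
force: [-0.3, 1.1, -0.1]
opening: 0.0006
gripper_force: 0.0
```

Run:
```python
from h import *
lane()
deltas([(.008,-.13,.024,33),(.008,-.085,.024,33)])
```

```text
t 3.8 tip lane [ 0.008  -0.1301  0.025 ] q [-0.17 -0.39  2.46 -0.42  0.58  0.72] F [-0.3  1.1 -0.1] axis [ 0.45 -0.3  -0.84] open 0.0006499439798959946
(0.008, -0.13, 0.024, 33) [0.0, -0.001, 0.001, 0.002, -0.002, -0.001]
(0.008, -0.085, 0.024, 33) [0.045, -0.001, 0.001, 0.002, -0.002, -0.001]
```

Emit:
{"api": "move_arm", "payload": {
  "deltas": [0.015, -0.001, 0.001, 0, 0, 0, 0, 0.03, -0.001, 0.001, 0, 0, 0, 0, 0.043, -0.001, 0.001, 0, 0, 0, 0, 0.043, -0.001, 0.001, 0, 0, 0, 0]
}}

```text
t: 4.3
tool_pos: [0.5131, -0.0777, 0.0337]
orientation: [2.3, 1.228, 0.369]
force: [0.1, 1.9, -0.7]
opening: 0.0009
gripper_force: 0.9
```

Run:
```python
from h import *
lane()
rows=[]
for ph in(0,.15,.3,.45,.6,.75,.9,1.05,1.2,1.3):
    r=.2
    rows.append((.008,round(.115-r*np.cos(ph)-.011*np.sin(ph),4),round(.035+r*np.sin(ph)+.010*(1-np.cos(ph)),4),33))
deltas(rows)
```

```text
t 4.3 tip lane [ 0.0084 -0.0859  0.0245] q [-0.05 -0.28  2.38 -0.52  0.59  0.91] F [ 0.1  1.9 -0.7] axis [ 0.46 -0.3  -0.84] open 0.0009485700191205933
(0.008, np.float64(-0.085), np.float64(0.035), 33) [0.001, 0.005, -0.009, 0.003, -0.003, 0.0]
(0.008, np.float64(-0.0844), np.float64(0.065), 33) [0.002, 0.022, -0.034, 0.003, -0.003, 0.0]
(0.008, np.float64(-0.0793), np.float64(0.0946), 33) [0.007, 0.038, -0.059, 0.003, -0.003, 0.0]
(0.008, np.float64(-0.0699), np.float64(0.123), 33) [0.016, 0.054, -0.083, 0.003, -0.003, 0.0]
(0.008, np.float64(-0.0563), np.float64(0.1497), 33) [0.03, 0.068, -0.105, 0.003, -0.003, 0.0]
(0.008, np.float64(-0.0388), np.float64(0.174), 33) [0.047, 0.082, -0.125, 0.003, -0.003, 0.0]
(0.008, np.float64(-0.0179), np.float64(0.1954), 33) [0.068, 0.093, -0.143, 0.003, -0.003, 0.0]
(0.008, np.float64(0.0059), np.float64(0.2135), 33) [0.092, 0.103, -0.158, 0.003, -0.003, 0.0]
(0.008, np.float64(0.0323), np.float64(0.2278), 33) [0.119, 0.111, -0.17, 0.003, -0.003, 0.0]
(0.008, np.float64(0.0509), np.float64(0.235), 33) [0.137, 0.115, -0.176, 0.003, -0.003, 0.0]
```

Emit:
{"api": "move_arm", "payload": {
  "deltas": [0.001, 0.005, -0.009, 0, 0, 0, 0, 0.001, 0.013, -0.021, 0, 0, 0, 0, 0.002, 0.022, -0.034, 0, 0, 0, 0, 0.004, 0.03, -0.047, 0, 0, 0, 0, 0.007, 0.038, -0.059, 0, 0, 0, 0, 0.011, 0.046, -0.071, 0, 0, 0, 0, 0.016, 0.054, -0.083, 0, 0, 0, 0, 0.023, 0.061, -0.094, 0, 0, 0, 0, 0.03, 0.068, -0.105, 0, 0, 0, 0]
}}

```text
t: 5.42
tool_pos: [0.5292, -0.0534, 0.1587]
orientation: [2.301, 1.226, 0.368]
force: [-0.2, 0.5, 0.1]
opening: 0.0007
gripper_force: 0.2
```

Run:
```python
from h import *
lane()
shot('side','s3.png')
a=cv2.imread('pics/s3.png')[130:330,200:440];cv2.imwrite('pics/s3c.png',cv2.resize(a,None,fx=3,fy=3,interpolation=2))
rows=[]
for ph in(.6,.75,.9,1.05,1.2,1.3):
    r=.2
    rows.append((.008,round(.115-r*np.cos(ph)-.011*np.sin(ph),4),round(.035+r*np.sin(ph)+.010*(1-np.cos(ph)),4),33))
deltas(rows)
```

```text
t 5.425 tip lane [ 0.0082 -0.0568  0.1495] q [ 0.02 -0.45  2.25 -0.41  0.89  0.8 ] F [-0.2  0.5  0.1] axis [ 0.46 -0.3  -0.84] open 0.0007098818617747559
(0.008, np.float64(-0.0563), np.float64(0.1497), 33) [-0.001, -0.002, 0.001, 0.006, -0.003, -0.002]
(0.008, np.float64(-0.0388), np.float64(0.174), 33) [0.017, 0.011, -0.019, 0.006, -0.003, -0.002]
(0.008, np.float64(-0.0179), np.float64(0.1954), 33) [0.038, 0.023, -0.037, 0.006, -0.003, -0.002]
(0.008, np.float64(0.0059), np.float64(0.2135), 33) [0.062, 0.033, -0.052, 0.006, -0.003, -0.002]
(0.008, np.float64(0.0323), np.float64(0.2278), 33) [0.088, 0.041, -0.064, 0.006, -0.003, -0.002]
(0.008, np.float64(0.0509), np.float64(0.235), 33) [0.107, 0.045, -0.07, 0.006, -0.003, -0.002]
```

View pics/s3c.png

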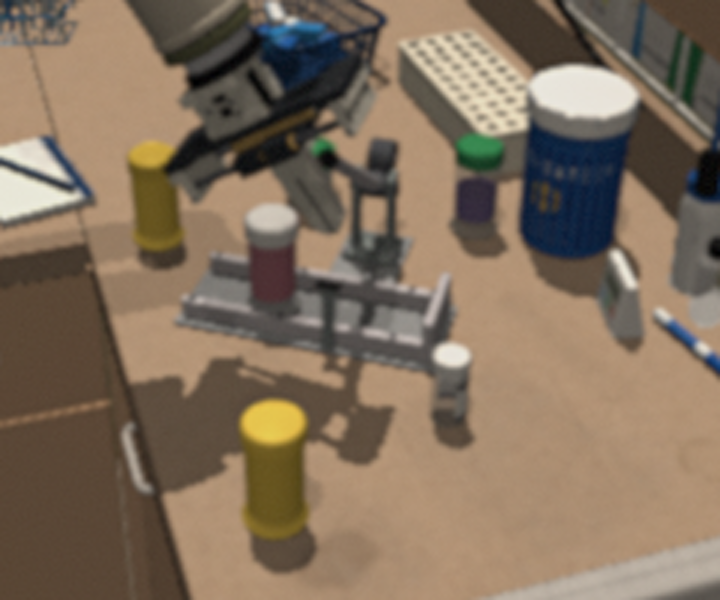

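The bar is riding up on the fingers, with its tip at (325,155) in the crop. The jar is untouched.

Emit:
{"api": "move_arm", "payload": {
  "deltas": [0.008, 0.005, -0.009, 0, 0, 0, 0, 0.017, 0.011, -0.019, 0, 0, 0, 0, 0.027, 0.017, -0.028, 0, 0, 0, 0, 0.038, 0.023, -0.037, 0, 0, 0, 0, 0.05, 0.028, -0.045, 0, 0, 0, 0, 0.062, 0.033, -0.052, 0, 0, 0, 0, 0.075, 0.037, -0.058, 0, 0, 0, 0, 0.088, 0.041, -0.064, 0, 0, 0, 0, 0.107, 0.045, -0.07, 0, 0, 0, 0, 0.107, 0.045, -0.07, 0, 0, 0, 0, 0.107, 0.045, -0.07, 0, 0, 0, 0, 0.107, 0.045, -0.07, 0, 0, 0, 0]
}}

```text
t: 6.98
tool_pos: [0.5872, 0.035, 0.2403]
orientation: [2.302, 1.226, 0.366]
force: [1.1, -0.3, 0.1]
opening: 0.0004
gripper_force: 0.0
```

Run:
```python
from h import *
lane()
shot('side','s4.png')
a=cv2.imread('pics/s4.png')[130:330,200:440];cv2.imwrite('pics/s4c.png',cv2.resize(a,None,fx=3,fy=3,interpolation=2))
deltas([(-.06,-.02,.24,33),(-.135,-.008,.24,22),(-.135,-.008,.24,22,-90),(-.135,-.008,.24,22,90)])
```

```text
t 6.975 tip lane [0.0072 0.0489 0.2311] q [ 0.22 -0.27  1.96 -0.47  1.08  0.96] F [ 1.1 -0.3  0.1] axis [ 0.45 -0.3  -0.84] open 0.00041444588337175524
(-0.06, -0.02, 0.24, 33) [-0.069, -0.051, -0.044, 0.002, -0.001, -0.001]
(-0.135, -0.008, 0.24, 22) [-0.057, -0.112, -0.085, 0.194, -0.001, -0.001]
(-0.135, -0.008, 0.24, 22, -90) [-0.057, -0.112, -0.085, 0.153, 0.152, -1.567]
(-0.135, -0.008, 0.24, 22, 90) [-0.057, -0.112, -0.085, 0.152, -0.153, 1.564]
```

View pics/s4c.png

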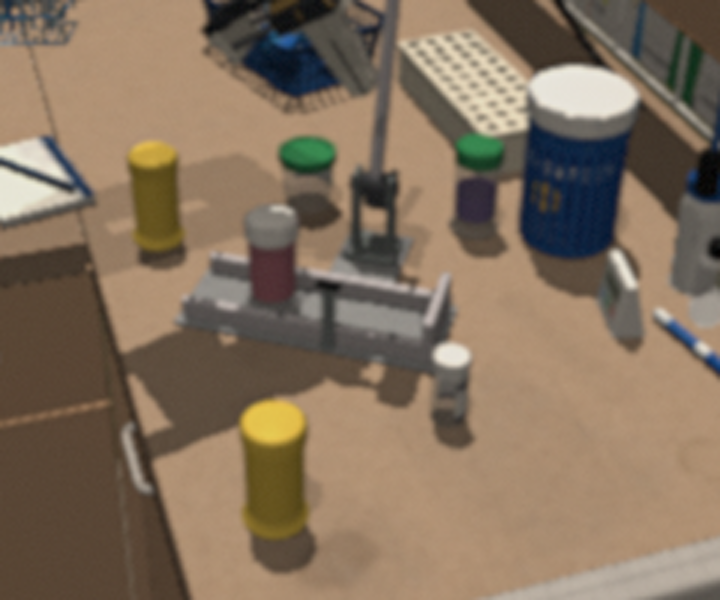

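The arm stands upright, past balance, from (375,175) up to (390,0). The jar has not moved. Next I go behind the jar.

Emit:
{"api": "move_arm", "payload": {
  "deltas": [-0.035, -0.03, -0.025, 0, 0, 0, 0, -0.069, -0.051, -0.044, 0, 0, 0, 0, -0.057, -0.112, -0.085, 0.153, 0.152, -1.567, 0, -0.057, -0.112, -0.085, 0.153, 0.152, -1.567, 0, -0.057, -0.112, -0.085, 0.153, 0.152, -1.567, 0, -0.057, -0.112, -0.085, 0.153, 0.152, -1.567, 0, -0.057, -0.112, -0.085, 0.153, 0.152, -1.567, 0, -0.057, -0.112, -0.085, 0.153, 0.152, -1.567, 0, -0.057, -0.112, -0.085, 0.153, 0.152, -1.567, 0, -0.057, -0.112, -0.085, 0.153, 0.152, -1.567, 0, -0.057, -0.112, -0.085, 0.153, 0.152, -1.567, 0, -0.057, -0.112, -0.085, 0.153, 0.152, -1.567, 0]
}}

```text
t: 8.52
tool_pos: [0.4395, 0.066, 0.2506]
orientation: [0.807, 2.649, -0.156]
force: [0.4, 0.3, -0.7]
opening: 0.0005
gripper_force: 0.0
```

Run:
```python
from h import *
lane()
s,p,d=shot('top')
for l in('jar_mid','green_jar','cup','vial'):
    for r in robot.recognise('top',l)[:1]:
        u=np.round(r['uv']).astype(int);P=onplane('top',[r['uv']],[.105])[0];q=P[:2]-O;c,k=np.cos(TH),np.sin(TH)
        print(l,r['confidence'],u,world('top',u,d[u[1],u[0]])[0].round(3),'lane',c*q[0]+k*q[1],-k*q[0]+c*q[1])
deltas([(-.13,-.008,.12,22,-90),(-.13,-.008,.024,22,-90)])
```

```text
t 8.525 tip lane [-0.1347 -0.0077  0.2404] q [ 0.27 -0.59  2.11 -0.29  1.37 -0.69] F [ 0.4  0.3 -0.7] axis [ 0.31 -0.21 -0.93] open 0.0005389874853597601
jar_mid 0.98 [426 278] [ 0.414 -0.21   0.106] lane -0.005582686905040879 -0.25026568277421146
green_jar 0.92 [319 152] [0.72  0.111 0.108] lane 0.0704842306221645 0.1882322545070931
vial 0.54 [408 211] [ 0.593 -0.153  0.078] lane 0.1023973753569418 -0.10298798869373352
(-0.13, -0.008, 0.12, 22, -90) [0.041, -0.001, 0.113, 0.001, 0.001, -0.001]
(-0.13, -0.008, 0.024, 22, -90) [0.077, -0.001, 0.202, 0.001, 0.001, -0.001]
```

Emit:
{"api": "move_arm", "payload": {
  "deltas": [0.02, 0, 0.055, 0, 0, 0, 0, 0.041, -0.001, 0.113, 0, 0, 0, 0, 0.06, -0.001, 0.16, 0, 0, 0, 0, 0.073, -0.001, 0.193, 0, 0, 0, 0, 0.077, -0.001, 0.202, 0, 0, 0, 0, 0.077, -0.001, 0.202, 0, 0, 0, 0]
}}

```text
t: 9.52
tool_pos: [0.4427, 0.0631, 0.0349]
orientation: [0.806, 2.65, -0.157]
force: [-0.2, -0.6, 1.1]
opening: 0.0008
gripper_force: 0.0
```

Run:
```python
from h import *
lane()
shot('side','s5.png')
a=cv2.imread('pics/s5.png')[130:330,200:440];cv2.imwrite('pics/s5c.png',cv2.resize(a,None,fx=3,fy=3,interpolation=2))
deltas([(x,-.008,.024,22,-90) for x in(-.13,-.11,-.09,-.05,0,.015,.022,.03)])
```

```text
t 9.525 tip lane [-0.1304 -0.0083  0.0247] q [ 0.26 -0.33  2.35 -0.37  0.9  -0.53] F [-0.2 -0.6  1.1] axis [ 0.31 -0.21 -0.93] open 0.0008314644198806197
(-0.13, -0.008, 0.024, 22, -90) [0.001, -0.0, 0.002, 0.002, 0.002, 0.0]
(-0.11, -0.008, 0.024, 22, -90) [-0.018, -0.0, 0.009, 0.002, 0.002, 0.0]
(-0.09, -0.008, 0.024, 22, -90) [-0.036, -0.001, 0.017, 0.002, 0.002, 0.0]
(-0.05, -0.008, 0.024, 22, -90) [-0.073, -0.001, 0.032, 0.002, 0.002, 0.0]
(0, -0.008, 0.024, 22, -90) [-0.12, -0.001, 0.05, 0.002, 0.002, 0.0]
(0.015, -0.008, 0.024, 22, -90) [-0.133, -0.001, 0.056, 0.002, 0.002, 0.0]
(0.022, -0.008, 0.024, 22, -90) [-0.14, -0.001, 0.059, 0.002, 0.002, 0.0]
(0.03, -0.008, 0.024, 22, -90) [-0.147, -0.001, 0.062, 0.002, 0.002, 0.0]
```

View pics/s5c.png

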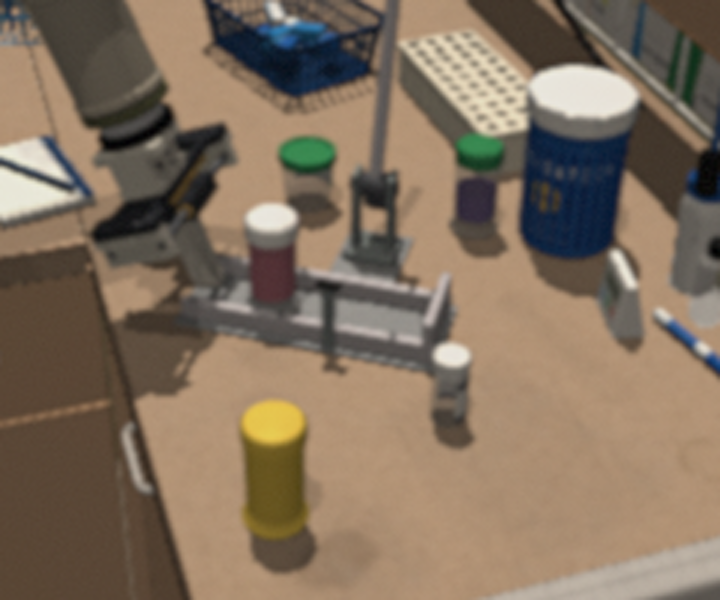

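The fingers stand between the rails behind the jar, at about (205,275). Now I push slowly.

Emit:
{"api": "move_arm", "payload": {
  "deltas": [-0.008, 0, 0.005, 0, 0, 0, 0, -0.015, 0, 0.008, 0, 0, 0, 0, -0.022, 0, 0.011, 0, 0, 0, 0, -0.029, 0, 0.014, 0, 0, 0, 0, -0.036, -0.001, 0.017, 0, 0, 0, 0, -0.043, -0.001, 0.02, 0, 0, 0, 0, -0.05, -0.001, 0.023, 0, 0, 0, 0, -0.057, -0.001, 0.025, 0, 0, 0, 0, -0.064, -0.001, 0.028, 0, 0, 0, 0, -0.071, -0.001, 0.031, 0, 0, 0, 0, -0.078, -0.001, 0.034, 0, 0, 0, 0, -0.085, -0.001, 0.037, 0, 0, 0, 0]
}}

```text
t: 11.08
tool_pos: [0.5147, 0.0091, 0.0304]
orientation: [0.81, 2.658, -0.165]
force: [-50.6, 3.0, 44.9]
opening: 0.0005
gripper_force: 27.2
```

Run:
```python
from h import *
lane()
shot('side','s6.png')
a=cv2.imread('pics/s6.png')[130:330,200:440];cv2.imwrite('pics/s6c.png',cv2.resize(a,None,fx=3,fy=3,interpolation=2))
deltas([(x,-.008,.024,22,-90) for x in(-.03,0,.01,.015,.02,.025,.03,.035)])
```

```text
t 11.075 tip lane [-0.0406 -0.013   0.0202] q [ 0.09 -0.14  2.19 -0.33  0.82 -0.7 ] F [-50.6   3.   44.9] axis [ 0.3  -0.21 -0.93] open 0.0005030011052160158
(-0.03, -0.008, 0.024, 22, -90) [-0.01, 0.005, 0.0, -0.008, -0.006, 0.001]
(0, -0.008, 0.024, 22, -90) [-0.038, 0.005, 0.011, -0.008, -0.006, 0.001]
(0.01, -0.008, 0.024, 22, -90) [-0.048, 0.005, 0.015, -0.008, -0.006, 0.001]
(0.015, -0.008, 0.024, 22, -90) [-0.052, 0.005, 0.017, -0.008, -0.006, 0.001]
(0.02, -0.008, 0.024, 22, -90) [-0.057, 0.005, 0.019, -0.008, -0.006, 0.001]
(0.025, -0.008, 0.024, 22, -90) [-0.062, 0.005, 0.02, -0.008, -0.006, 0.001]
(0.03, -0.008, 0.024, 22, -90) [-0.066, 0.005, 0.022, -0.008, -0.006, 0.001]
(0.035, -0.008, 0.024, 22, -90) [-0.071, 0.005, 0.024, -0.008, -0.006, 0.001]
```

View pics/s6c.png

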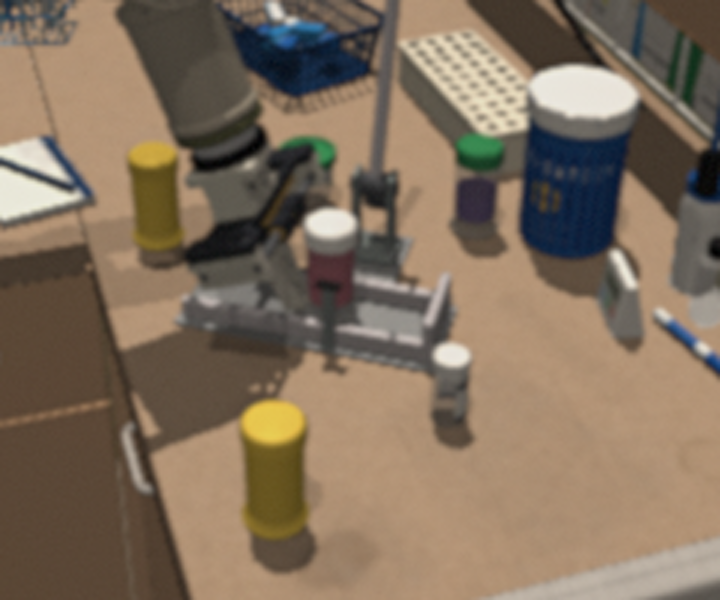

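The jar is halfway and upright at (330,255), and the arm is still raised. But the force is far too high, so I'll localise the contact before going on.

Run:
```python
from h import *
s=robot.read_state();F=s['force'];T=s['wrist_torque'];R=Ro.from_rotvec(s['orientation'])
Lr=Ro.from_euler('z',TH)
print('lane F',Lr.inv().apply(F).round(1),'T',Lr.inv().apply(T).round(2),'tool F',R.inv().apply(F).round(1),'tool T',R.inv().apply(T).round(2),'t',s['t'],s['gripper_force'])
shot('wrist','w7.png')
s=robot.read_state();print(s['force'],s['wrist_torque'])
```

```text
lane F [-23.8 -19.8  25.2] T [-2.95  2.2  -1.28] tool F [ 12.9 -20.1 -32. ] tool T [3.21 2.21 0.08] t 11.125 16.418301344904194
[-30.76626718  -2.9683856   25.36337907] [-1.33488188  3.42194666 -1.25960976]
```

View pics/w7.png

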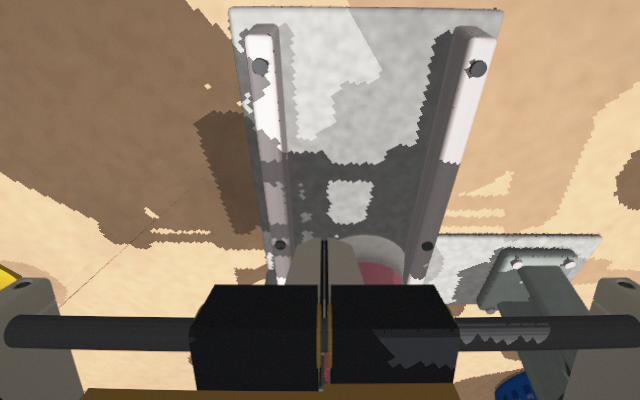

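The wrist view, looking back, has its right side toward lane +y. The fingers at (325,265) sit well toward the right (-y) rail, and the jar at (375,260) is pushed to the left, so it is jamming off-centre. I'll back off, then recentre from the rail screws at (260,66), (478,68), (280,245) and (427,246).

Run:
```python
from h import *
s=robot.read_state()
P=onplane('wrist',np.array([[260,66],[478,68],[280,245],[427,246.]]),[.025]*4,s)
c,q=np.cos(TH),np.sin(TH);d=P[:,:2]-O
print(np.c_[c*d[:,0]+q*d[:,1],-q*d[:,0]+c*d[:,1]].round(4).tolist())
lane();deltas([(-.065,-.008,.024,22,-90)])
```

```text
[[-0.1418, -0.0354], [-0.1414, 0.0418], [-0.0499, -0.0361], [-0.0496, 0.0412]]
t 11.175 tip lane [-0.0399 -0.0132  0.0202] q [ 0.09 -0.14  2.19 -0.33  0.82 -0.7 ] F [-30.8  -3.   25.4] axis [ 0.3  -0.21 -0.93] open 0.0005273048442205058
(-0.065, -0.008, 0.024, 22, -90) [0.022, 0.005, -0.013, -0.008, -0.006, 0.001]
```

Emit:
{"api": "move_arm", "payload": {
  "deltas": [0.015, 0, -0.01, 0, 0, 0, 0, 0.022, 0.005, -0.013, -0.008, -0.006, 0.001, 0, 0.022, 0.014, -0.013, -0.008, -0.006, 0.001, 0.1, 0.022, 0.014, -0.013, -0.008, -0.006, 0.001, 0.1]
}}

```text
t: 11.68
tool_pos: [0.5069, 0.037, 0.0363]
orientation: [0.801, 2.642, -0.147]
force: [0.4, -0.9, 0.5]
opening: 0.0088
gripper_force: 0.0
```

```bash
sed -i 's/^TH=.*/TH=-.591;O=np.array([.5607,-.0025])/' h.py
python3 - <<'E'
from h import *
lane()
deltas([(x,-.002,.024,22,-90) for x in(-.06,-.04,0,.03)])
E
```

```text
t 11.675 tip lane [-0.0625  0.003   0.0261] q [ 0.15 -0.17  2.22 -0.35  0.83 -0.63] F [ 0.4 -0.9  0.5] axis [ 0.32 -0.2  -0.92] open 0.008787507490164496
(-0.06, -0.002, 0.024, 22, -90) [-0.002, -0.005, 0.003, 0.01, 0.007, 0.0]
(-0.04, -0.002, 0.024, 22, -90) [-0.02, -0.005, 0.011, 0.01, 0.007, 0.0]
(0, -0.002, 0.024, 22, -90) [-0.057, -0.005, 0.026, 0.01, 0.007, 0.0]
(0.03, -0.002, 0.024, 22, -90) [-0.085, -0.005, 0.037, 0.01, 0.007, 0.0]
```

Emit:
{"api": "move_arm", "payload": {
  "deltas": [-0.007, -0.005, 0.005, 0.01, 0.007, 0, 0.1, -0.013, -0.005, 0.008, 0.01, 0.007, 0, 0.1, -0.018, -0.005, 0.01, 0.01, 0.007, 0, 0.1, -0.023, -0.005, 0.012, 0.01, 0.007, 0, 0.1, -0.028, -0.005, 0.014, 0.01, 0.007, 0, 0.1]
}}

```text
t: 12.3
tool_pos: [0.5288, 0.0145, 0.0332]
orientation: [0.808, 2.651, -0.159]
force: [-4.5, 0.2, 1.8]
opening: 0.0094
gripper_force: 2.4
```

Run:
```python
from h import *
lane()
s,p,d=shot('top')
# cap top of jar (white, z~.105) in the lane
H,W=d.shape;v,u=np.mgrid[0:H,0:W];k=d>0
w=world('top',np.c_[u[k],v[k]],d[k]);c,q=np.cos(TH),np.sin(TH);x=c*(w[:,0]-O[0])+q*(w[:,1]-O[1]);y=-q*(w[:,0]-O[0])+c*(w[:,1]-O[1])
col=p[k].min(1);m=(abs(y)<.045)&(x>-.06)&(x<.1)&(w[:,2]>.095)&(w[:,2]<.12)&(col>120)
print('cap n',m.sum(),x[m].min() if m.any() else 0,x[m].max(),y[m].min(),y[m].max())
deltas([(x,-.002,.024,22,-90) for x in(-.03,0,.015,.022,.03)])
```

```text
t 12.3 tip lane [-0.0319 -0.0037  0.023 ] q [ 0.1  -0.11  2.16 -0.33  0.82 -0.69] F [-4.5  0.2  1.8] axis [ 0.31 -0.21 -0.93] open 0.009379104444979008
cap n 287 -0.02700257841273951 0.024948075501339564 -0.017754276726785832 0.03219293076258457
(-0.03, -0.002, 0.024, 22, -90) [-0.002, 0.002, -0.0, -0.002, -0.001, -0.0]
(0, -0.002, 0.024, 22, -90) [-0.029, 0.002, 0.011, -0.002, -0.001, -0.0]
(0.015, -0.002, 0.024, 22, -90) [-0.043, 0.002, 0.017, -0.002, -0.001, -0.0]
(0.022, -0.002, 0.024, 22, -90) [-0.05, 0.002, 0.019, -0.002, -0.001, -0.0]
(0.03, -0.002, 0.024, 22, -90) [-0.057, 0.002, 0.022, -0.002, -0.001, -0.0]
```

Emit:
{"api": "move_arm", "payload": {
  "deltas": [-0.007, 0.003, 0.002, 0, 0, 0, 0.1, -0.012, 0.003, 0.004, 0, 0, 0, 0.1, -0.017, 0.003, 0.006, 0, 0, 0, 0.1, -0.022, 0.003, 0.008, 0, 0, 0, 0.1, -0.027, 0.003, 0.01, 0, 0, 0, 0.1, -0.032, 0.003, 0.012, 0, 0, 0, 0.1, -0.037, 0.003, 0.014, 0, 0, 0, 0.1]
}}

```text
t: 13.22
tool_pos: [0.5634, -0.0048, 0.0342]
orientation: [0.808, 2.651, -0.159]
force: [-4.8, 0.1, 1.8]
opening: 0.0091
gripper_force: 2.1
```

```bash
cat >> h.py <<'E'
def cap():
    s,p,d=shot('top');H,W=d.shape;v,u=np.mgrid[0:H,0:W];k=d>0
    w=world('top',np.c_[u[k],v[k]],d[k]);c,q=np.cos(TH),np.sin(TH);x=c*(w[:,0]-O[0])+q*(w[:,1]-O[1]);y=-q*(w[:,0]-O[0])+c*(w[:,1]-O[1])
    m=(abs(y)<.045)&(x>-.06)&(x<.1)&(w[:,2]>.095)&(w[:,2]<.12)&(p[k].min(1)>120)
    print('cap',m.sum(),x[m].min(),x[m].max(),y[m].min(),y[m].max(),'z',w[m,2].mean())
E
python3 - <<'E'
from h import *
lane();cap()
deltas([(x,0,.024,22,-90) for x in(.015,.022,.03,.035)])
E
```

```text
t 13.225 tip lane [ 0.0076 -0.0005  0.024 ] q [ 0.05 -0.02  2.08 -0.32  0.8  -0.74] F [-4.8  0.1  1.8] axis [ 0.31 -0.21 -0.93] open 0.009094239525487272
cap 280 0.014307296397401035 0.06576712504270617 -0.015243142144275353 0.035425135853053694 z 0.10949151313651802
(0.015, 0, 0.024, 22, -90) [-0.006, 0.0, 0.003, -0.001, -0.0, -0.0]
(0.022, 0, 0.024, 22, -90) [-0.013, 0.0, 0.005, -0.001, -0.0, -0.0]
(0.03, 0, 0.024, 22, -90) [-0.02, 0.0, 0.008, -0.001, -0.0, -0.0]
(0.035, 0, 0.024, 22, -90) [-0.025, 0.0, 0.01, -0.001, -0.0, -0.0]
```

Cap centre is at x≈0.040, leaving about 17 mm. I'll go in small steps.

Emit:
{"api": "move_arm", "payload": {
  "deltas": [-0.004, 0, 0.002, 0, 0, 0, 0.1, -0.007, 0, 0.003, 0, 0, 0, 0.1, -0.01, 0, 0.004, 0, 0, 0, 0.1, -0.013, 0, 0.005, 0, 0, 0, 0.1]
}}

```text
t: 13.78
tool_pos: [0.5754, -0.0125, 0.0348]
orientation: [0.808, 2.65, -0.158]
force: [-3.1, -0.1, 0.9]
opening: 0.0093
gripper_force: 1.8
```

Emit:
{"api": "move_arm", "payload": {
  "deltas": [-0.0015, 0, 0.0006, 0, 0, 0, 0.1, -0.0028, 0, 0.0011, 0, 0, 0, 0.1]
}}

```text
t: 14.02
tool_pos: [0.5777, -0.0142, 0.0347]
orientation: [0.808, 2.65, -0.158]
force: [-3.7, 0.4, 1.4]
opening: 0.0094
gripper_force: 1.8
```

Run:
```python
from h import *
lane();cap()
```

```text
t 14.025 tip lane [ 0.0247 -0.0002  0.0245] q [ 0.02  0.01  2.04 -0.31  0.79 -0.77] F [-3.7  0.4  1.4] axis [ 0.31 -0.21 -0.93] open 0.009386030967162175
cap 274 0.03236511876647289 0.08362135226928033 -0.01431826523181991 0.03654559381213521 z 0.10989986129420452
```

Emit:
{"api": "move_arm", "payload": {
  "deltas": [-0.0014, 0, 0.0006, 0, 0, 0, 0.1, -0.0014, 0, 0.0006, 0, 0, 0, 0.1]
}}

```text
t: 14.32
tool_pos: [0.5789, -0.015, 0.0347]
orientation: [0.808, 2.65, -0.158]
force: [-4.2, -0.3, 1.1]
opening: 0.0093
gripper_force: 1.7
```

Emit:
{"api": "move_arm", "payload": {
  "deltas": [-0.0014, 0, 0.0006, 0, 0, 0, 0.1, -0.0014, 0, 0.0006, 0, 0, 0, 0.1]
}}

```text
t: 14.58
tool_pos: [0.5793, -0.0155, 0.034]
orientation: [0.808, 2.652, -0.159]
force: [-6.9, 2.4, 2.7]
opening: 0.0091
gripper_force: 3.7
```

Emit:
{"api": "move_arm", "payload": {
  "deltas": [-0.0014, 0, 0.0006, 0, 0, 0, 0.1, -0.0014, 0, 0.0006, 0, 0, 0, 0.1]
}}

```text
t: 14.82
tool_pos: [0.5794, -0.0161, 0.0332]
orientation: [0.809, 2.654, -0.159]
force: [-13.3, 5.0, 5.3]
opening: 0.0093
gripper_force: 6.8
```

The force rises with no travel, so the jar is against the stop. Now I back off and up.

Emit:
{"api": "move_arm", "payload": {
  "deltas": [0.005, 0, -0.002, 0, 0, 0, 0.1, 0.015, 0, -0.006, 0, 0, 0, 0.1, 0.03, 0, -0.012, 0, 0, 0, 0.1, 0.045, 0, -0.018, 0, 0, 0, 0.1, 0.06, 0, -0.024, 0, 0, 0, 0.1, 0.045, 0, -0.06, 0, 0, 0, 0.1, 0.03, 0, -0.1, 0, 0, 0, 0.1, 0.005, 0, -0.16, 0, 0, 0, 0.1, 0.005, 0, -0.16, 0, 0, 0, 0.1]
}}

```text
t: 15.95
tool_pos: [0.5311, 0.0203, 0.1882]
orientation: [0.806, 2.641, -0.152]
force: [-0.6, -1.0, -0.3]
opening: 0.0093
gripper_force: 0.0
```

Run:
```python
from h import *
lane();cap()
shot('side','s8.png')
a=cv2.imread('pics/s8.png')[100:330,200:440];cv2.imwrite('pics/s8c.png',cv2.resize(a,None,fx=2.6,fy=2.6,interpolation=2))
```

```text
t 15.95 tip lane [-0.0331  0.0026  0.1781] q [ 0.11 -0.32  2.04 -0.27  1.13 -0.79] F [-0.6 -1.  -0.3] axis [ 0.32 -0.21 -0.92] open 0.009266440434935309
cap 278 0.031463201994894094 0.08365779180869141 -0.017685786845933436 0.03267704686778448 z 0.10915279438936307
```

View pics/s8c.png

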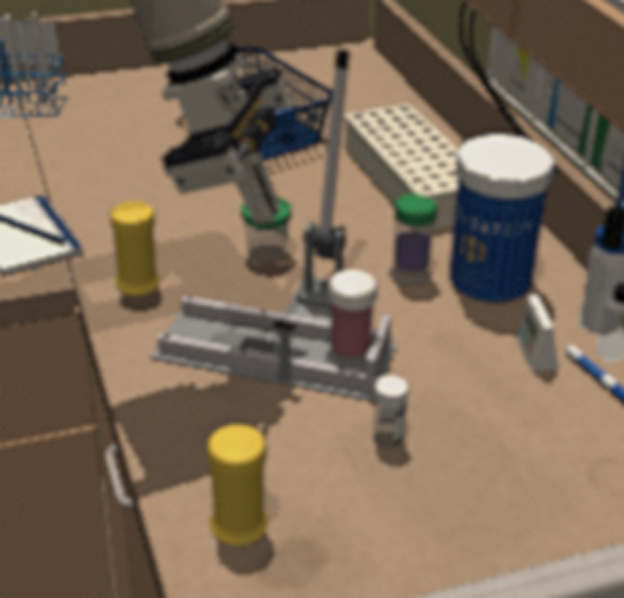

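The side view shows the jar upright at the end stop (350,315) and the arm raised by itself, with its tip at (343,60). The bystanders are in place and the robot is clear.

```bash
python3 -c "
from plant import robot
print(robot.close_job())"
```

```text
the job is handed in; nothing more can be done
None
```

I handed the job in with the barrier arm staying up by itself and the jar upright against the end stop; it jammed off-centre midway, with about 68 N at the wrist for a moment and the fingers taking at least part of it, and I can't rule out that the gripper body briefly passed its 40 N limit.

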